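# Fetch a carton from the locked showcase into the job bin

## Task

Pull the red lock knob of the showcase up, slide back the door that covers the yellow carton, take the carton out and stand it on the black counter mat; then take it again by its broad faces and set it down, without dropping it, standing upright in the empty cell of the blue job bin. Leave the showcase as it was: both doors fully closed and the lock knob pushed fully home; the other cartons, the oil filter in the bin, the mug and the bearing stay where they stand.

Things in the scene. Friction and masses are not known exactly. Their poses are not given: they have to be found in the camera images.
- case: counter showcase, fixed, 200 deep (x) x 450 long (y) x 98 mm high: white ends, aluminium rails, glass sides; origin at the centre of its underside, x from its front (robot's side) to its back, y along its length to the left, z up. Inner floor 12 mm up. Its top is closed by two framed-glass bypass doors lying flat that slide along y, the left one in the upper track
- row_left (a point): middle of the left row of three cartons, on the case's inner floor (case x = 0, y = 127.5 mm). The cartons stand side by side along case y at 28.5 mm pitch, only 2.5 mm between neighbours, their 64 mm length along case x; the floor is free for 50 mm before and behind each row
- row_right (a point): the same for the right row of three cartons (case x = 0, y = -127.5 mm)
- door_left (a joint): travel of the left (upper, outer) door in m: 0 closed, 0.175 fully open; it opens towards case -y, over the right door, baring the left half from case y = 40 to 215 mm. Panel 170 x 237 x 9 mm, top face 95 mm above the counter. About 2.5 N of friction; stays where it is left
- door_right (a joint): travel of the right (lower, inner) door in m: 0 closed, 0.175 fully open; it opens towards case +y, under the left door, baring the right half from case y = -40 to -215 mm. Same panel and friction, top face 83 mm above the counter. Both cannot be fully open: the right door's pull rib meets the left door's edge
- door_left_pull (a point): middle of the top edge of the blue pull rib on the left door (moves with it): 12 mm thick (case y), 90 mm long (case x), 31 mm high above its door, top 126 mm above the counter, at the door's outer end (case x = 25, y = 205 mm when closed)
- door_right_pull (a point): the same on the right door: rib 12 x 90 mm, 43 mm high above its own door, top also 126 mm above the counter (case x = 25, y = -205 mm when closed)
- lock (a joint): height of the red lock knob in m: 0 pushed home (locked), 0.012 pulled fully up (free). Locked, its bolt stands through the left door in a hole of the right door (2.5 mm of play): neither door moves. It is clear from 0.008 on. About 4 N of friction; stays where it is left. It goes down only with both doors closed, else the bolt lands on the right door
- lock_knob (a point): centre of the red round lock knob, 24 mm diameter, 20 mm high, upright axis, near the front of the left door's inner end (case x = -55, y = 0 mm when closed; 120 mm above the counter when locked); it moves with knob and door. Under it a steel barrel, 20 mm diameter, 13 mm high
- carton_yellow: the one to fetch: the yellow carton, 64 x 26 x 56 mm (own x, y, z), about 0.2 kg, rigid; origin at the centre of its underside, z up. It may stand at any of the six places in the case
- mat: black rubber counter mat, 150 x 150 x 3 mm, fixed, lying free at one side of the case; origin at the centre of its underside
- bin: blue job bin, fixed, at the other side of the case, 168 (x) x 86 (y) x 74 mm high with two cells side by side along its x, each 78 x 78 mm inside, 70 mm deep, walls 4 mm; origin at the centre of its underside, z up
- bin_empty (a point): centre of the floor of the bin's empty cell (bin x = 41 mm), 4 mm above the counter
- oil_filter: white oil filter, 68 mm diameter, 73 mm high, standing in the bin's other cell (bin x = -41 mm); bystander; origin at its underside
- carton_blue: bystander: a blue carton, 64 x 26 x 56 mm (own x, y, z), about 0.2 kg, rigid; origin at the centre of its underside, z up, in the case
- carton_white: bystander: a white carton, 64 x 26 x 56 mm (own x, y, z), about 0.2 kg, rigid; origin at the centre of its underside, z up, in the case
- carton_red: bystander: a red carton, 64 x 26 x 56 mm (own x, y, z), about 0.2 kg, rigid; origin at the centre of its underside, z up, in the case
- carton_green: bystander: a green carton, 64 x 26 x 56 mm (own x, y, z), about 0.2 kg, rigid; origin at the centre of its underside, z up, in the case
- carton_black: bystander: a black carton, 64 x 26 x 56 mm (own x, y, z), about 0.2 kg, rigid; origin at the centre of its underside, z up, in the case
- pen_mug: white mug, 72 mm diameter, 88 mm high; bystander
- bearing: steel ball bearing lying on the counter, 52 mm diameter, 18 mm high; bystander
Things that resemble listed ones, but are neither listed nor needed, are in the scene too. Of the things that look like the mat, take the one that is farthest from the robot's base at the start.

How it is judged (in metres and radians):
On the way, in this order (a step that is already met when the one before it is completed fails the run):
1. the lock knob is pulled up (more than 10 mm of its 12 mm) (value of joint lock above 0.01 m), for 0.05 s.
2. the yellow carton is lifted clear out of the showcase (its underside above the doors) (z of carton_yellow in the frame of case above 0.098 m), for 0.05 s.
3. the yellow carton stands upright on the counter mat, let go (contact force between carton_yellow and mat above 0.2 N and contact force between the fingers and carton_yellow below 0.05 N and angle between carton_yellow's own z axis and vertical below 0.15 rad), for 0.1 s.
At the end, for the whole second after the job is handed in: the yellow carton stands upright (within 0.12 rad) on the floor of the bin's empty cell, let go and at rest; both doors are closed to within 3 mm and the lock knob is pushed home to within 2 mm (x of carton_yellow in the frame of bin_empty between -0.03 and 0.03 m and y of carton_yellow in the frame of bin_empty between -0.03 and 0.03 m and z of carton_yellow in the frame of bin_empty between -0.006 and 0.006 m and angle between carton_yellow's own z axis and vertical below 0.12 rad and linear speed of carton_yellow below 0.02 m/s and contact force between the fingers and carton_yellow below 0.05 N and value of joint each of door_left, door_right below 0.003 m and value of joint lock below 0.002 m); the robot touches nothing.
It fails at once if the yellow carton is dropped (falls free, faster than 0.45 m/s: a fall of about 10 mm) (contact force between carton_yellow and anything else below 0.05 N and linear speed of carton_yellow above 0.45 m/s).
It fails at once if another carton in the case is shifted more than 20 mm or tipped more than 0.3 rad (distance of any of carton_blue, carton_white, carton_red, carton_green, carton_black from where it was at the start of the episode above 0.02 m or angle between any of carton_blue, carton_white, carton_red, carton_green, carton_black's own z axis and vertical above 0.3 rad).
It fails at once if the mug, the bearing or the oil filter is shifted more than 30 mm (distance of any of pen_mug, bearing, oil_filter from where it was at the start of the episode above 0.03 m).
It also fails if it takes over 72 s, if anything falls off the work surface, if the arm or the gripper's body presses on something with over 40 N, if the wrist force passes 120 N, or if a joint passes its speed limit or range.

## Robot

A 6-joint arm with a two-finger parallel gripper is mounted at the origin on the work surface. World frame = base frame: x ahead of the robot, y to its left, z up, the work surface at z = 0. Lengths are in m, angles in degrees, forces in N, time in s.
With the tool pointing down it reaches from about 0.325 to 0.85 m from the base axis. Payload 15.5 kg.
Tool frame: the origin (TCP) lies at the very end of the fingers, on their centre line; the grasp point (between the pads) lies arm.grip_depth behind it (arm.grip_depth is the distance from the TCP to the grasp point, in m); z points along the fingers, y is the direction in which the jaws open and shut (so a half turn about z gives the same grasp; the last joint's range is limited). The gripper opens to 91 mm and grips with 3 to 60 N. Pads are 32 mm wide; open, the fingers measure 118 mm over their backs; the gripper's body (76 mm by 178 mm) begins 60 mm behind the grasp point.
Start: joints at [-78.295, 28.281, 77.091, -0, 74.628, -5.472], TCP at [0.185, -0.597, 0.214] pointing down, gripper open.
Joint ranges: [-166.48, 166.48], [-47.26, 123.95], [12.59, 153.08], [-70.14, 250.14], [6.76, 159.57], [-176.63, 176.63]. Speed limits (degrees/s): [108.29, 108.29, 147.25, 172.46, 172.46, 172.46].

## Interface

Orientations are given as a 3x3 rotation matrix whose columns are the frame's x, y, z axes.
In Python, from rig import arm gives the robot as it stands. Calls block until the motion is done:
- arm.move_to(position, orientation): joint-space move of the TCP to a pose.
- arm.move_l(position, orientation=None, feed=0.15): straight line of the TCP; orientation=None keeps the orientation; feed is the mean speed in m/s.
- arm.move_joints(angles): joint-space move.
- arm.grip(opening): finger opening in m; the grip force is fixed at half the most; returns when the fingers have stopped.
- arm.sleep(seconds).
- arm.solve_ik(position, orientation): joint angles nearest the present ones, or None.
- arm.snapshot(name): name is "side" or "top"; returns the picture (420x560x3 uint8, red, green, blue); there is no depth.
- arm.get_calibration(name): a dict with "intrinsics" (3x3 intrinsics, pixels), "cam_to_world" (4x4, takes a point from camera to world coordinates). Camera axes: x right, y down, z forward; pixel columns grow to the right and rows downward; lengths in m; the calibration is good to about 2 mm. A picture is of the moment at which its call begins. get_calibration takes no time and is no camera call.
A pose or a line that the arm cannot do raises arm.Unreachable and nothing moves.
- arm.sign_off(): hands the job in, once; it reports no verdict.
Readings, each from a call of its own:
- arm.current_t(): time.
- arm.current_joint_positions(): joint angles.
- arm.current_dq(): joint speeds.
- arm.current_tau(): joint torques, N m.
- arm.current_ee_pos(): TCP position.
- arm.current_tool_rot(): TCP orientation.
- arm.current_force(): force on the tool from outside, world axes, zero at the start.
- arm.current_torque(): the same for the moment, N m.
- arm.current_width(): finger opening in m.
Only numpy, scipy, OpenCV 4.12 (cv2) and the standard library are available. Lean on these libraries where they do the work, as an engineer would, in place of code of your own. Each camera call takes 0.05 s, during which the arm holds its last target.

## Working session

There is one attempt and no reset: what is moved stays moved. The work goes in short steps, each a Python script; the robot and the scene stay as the last script left them, time stands still between calls to the robot, and variables do not carry over. Pictures are saved under pics/ and viewed, and the job is handed in when it is done.

```bash
ls; mkdir -p pics
python3 - <<'E'
from rig import arm
import cv2,numpy as np
for n in("side","top"):
    im=arm.snapshot(n); cv2.imwrite(f"pics/{n}0.png",im[:,:,::-1])
    c=arm.get_calibration(n); print(n,np.round(c["intrinsics"],2).tolist(),np.round(c["cam_to_world"],4).tolist())
print(arm.current_t(),arm.grip_depth,arm.current_width(),arm.current_tool_rot().round(3).tolist() if hasattr(arm.current_tool_rot(),'round') else arm.current_tool_rot())
E
```

```text
pics
side [[457.37, 0.0, 278.23], [0.0, 457.37, 204.73], [0.0, 0.0, 1.0]] [[-0.6918, -0.493, 0.5276, -0.2125], [-0.7221, 0.4695, -0.5081, 0.6283], [0.0028, -0.7325, -0.6808, 0.9559], [0.0, 0.0, 0.0, 1.0]]
top [[472.86, 0.0, 286.45], [0.0, 472.86, 211.45], [0.0, 0.0, 1.0]] [[-0.0072, -0.9898, 0.1421, 0.2744], [-0.9999, 0.0061, -0.0085, -0.0028], [0.0075, -0.1421, -0.9898, 1.3007], [0.0, 0.0, 0.0, 1.0]]
0.1 0.0188 0.09134654348628572 [[0.955, 0.295, -0.0], [0.295, -0.955, 0.001], [0.0, -0.001, -1.0]]
```

View pics/side0.png

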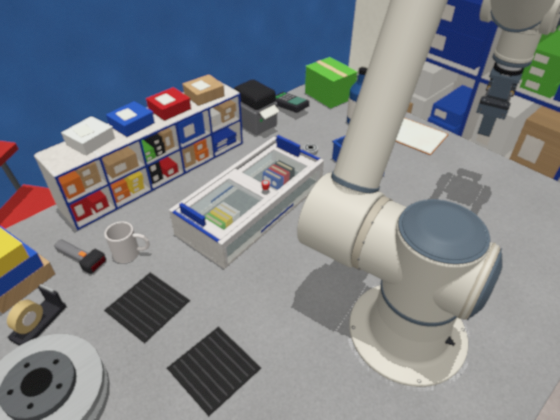

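View pics/top0.png

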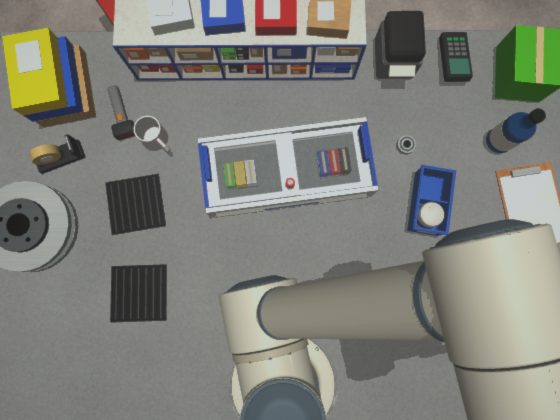

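```bash
cat > h.py <<'E'
import numpy as np,cv2
from rig import arm
def ray(n,u,v,z):
    c=arm.get_calibration(n);K=np.array(c["intrinsics"]);T=np.array(c["cam_to_world"])
    d=T[:3,:3]@np.linalg.inv(K)@[u,v,1];o=T[:3,3]
    return o+d*(z-o[2])/d[2]
def proj(n,p):
    c=arm.get_calibration(n);K=np.array(c["intrinsics"]);T=np.linalg.inv(np.array(c["cam_to_world"]))
    q=K@(T[:3,:3]@np.array(p)+T[:3,3]);return q[:2]/q[2]
def snap(n,name,box=None,s=1):
    im=arm.snapshot(n)[:,:,::-1]
    save(im,name,box,s);return im
def save(im,name,box=None,s=1):
    cv2.imwrite(f"pics/{name}_raw.png",im)
    if box: x0,y0,x1,y1=box; im=im[y0:y1,x0:x1]
    cv2.imwrite(f"pics/{name}.png",cv2.resize(im,None,fx=s,fy=s,interpolation=cv2.INTER_CUBIC))
E
python3 - <<'E'
from h import *
im=cv2.imread("pics/top0.png"); save(im,"c1",(190,110,390,220),4); save(im,"c2",(400,120,470,250),4); 
save(im,"c4",(90,80,190,330),2)
save(cv2.imread("pics/side0.png"),"c3",(165,125,335,265),4)
for p in((135,204),(138,293)): print(ray("top",*p,0.003))
E
```

```text
[0.48403546 0.40576983 0.003     ]
[0.24068161 0.38840599 0.003     ]
```

View pics/c1.png

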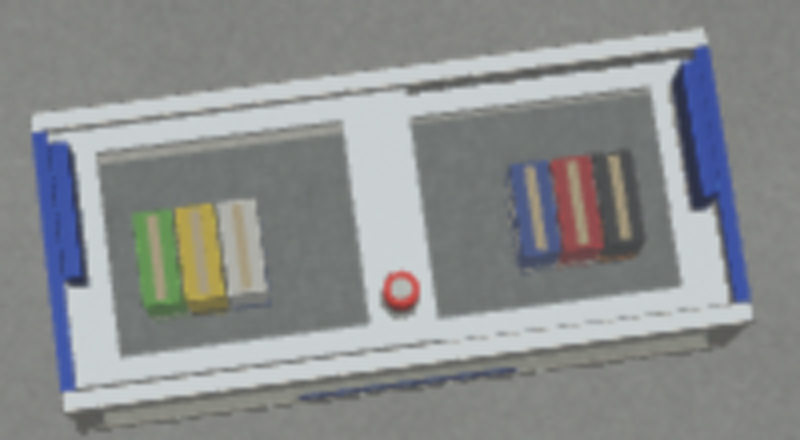

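View pics/c2.png

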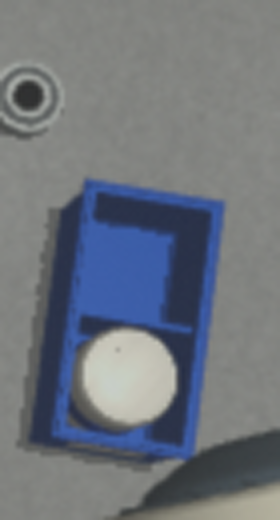

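View pics/c3.png

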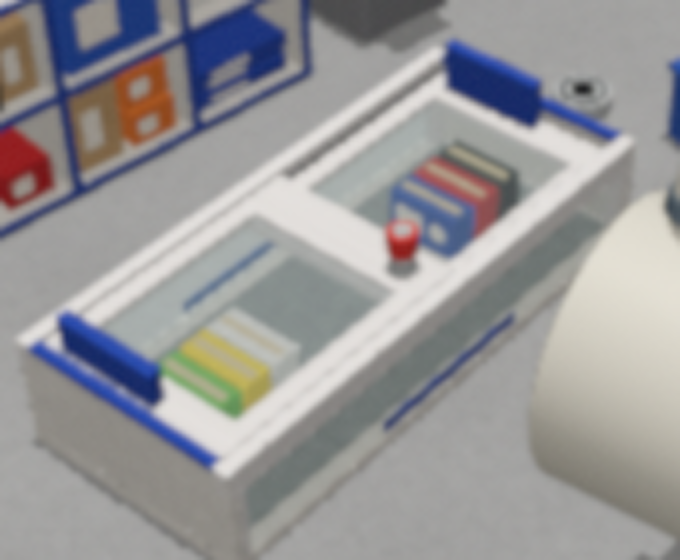

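View pics/c4.png

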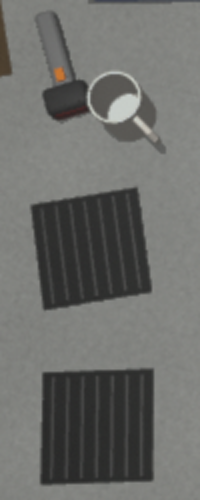

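```bash
cat > fit.py <<'E'
from h import *
from scipy.optimize import least_squares
def cp(p,P): # case point
    x,y,a=P[:3];c,s=np.cos(a),np.sin(a);return np.array([x+c*p[0]-s*p[1],y+s*p[0]+c*p[1],p[2]])
obs=[]
for n,o,l in(("top",(190,110),[((.1,.225,.098),(32,115)),((.1,-.225,.098),(706,30)),((-.1,-.225,.098),(750,308)),((-.1,.225,.098),(67,397)),((-.055,0,.130),(402,289))]),
 ("side",(165,125),[((.1,.225,.098),(22,340)),((-.1,.225,.098),(228,475)),((-.1,-.225,.098),(632,145)),((.1,-.225,.098),(440,48)),((-.055,0,.130),(403,228))])):
    for p,(u,v) in l: obs.append((n,p,(u+.5)/4-.5+o[0],(v+.5)/4-.5+o[1]))
f=lambda P:np.concatenate([proj(n,cp(p,P))-(u,v) for n,p,u,v in obs])
r=least_squares(f,[.55,0,.1],loss="soft_l1");print(r.x,np.degrees(r.x[2]));print(f(r.x).reshape(-1,2).round(1))
E
python3 fit.py
python3 - <<'E'
from h import *
P=ray
im=cv2.imread("pics/top0.png")
hsv=cv2.cvtColor(im,cv2.COLOR_BGR2HSV)
# mat
m=cv2.inRange(hsv,(0,0,0),(180,255,85));m[:170]=0;m[240:]=0;m[:,:100]=0;m[:,180:]=0
m=cv2.morphologyEx(m,cv2.MORPH_CLOSE,np.ones((5,5)))
c=max(cv2.findContours(m,0,1)[0],key=cv2.contourArea);b=cv2.boxPoints(cv2.minAreaRect(c));print("mat",b.tolist());print(np.array([ray("top",*q,.003) for q in b]).round(4), np.mean([ray("top",*q,.003) for q in b],0))
# bin top corners from crop c2
for q in((88,180),(224,204),(192,456),(65,437)):
    print(ray("top",(q[0]+.5)/4-.5+400,(q[1]+.5)/4-.5+120,.074))
E
```

```text
[ 0.57320481 -0.01733976  0.12659947] 7.2536154387897795
[[ 0.1 -0.7]
 [ 0.7 -1. ]
 [ 1.8  3.1]
 [-0.3  3.6]
 [ 0.6 -0.4]
 [-1.8  0.2]
 [-0.4  0.9]
 [ 0.9 -0.9]
 [-1.3 -0.1]
 [-0.3  1. ]]
mat [[103.21712493896484, 182.0791015625], [158.3002471923828, 173.31588745117188], [166.68966674804688, 226.04937744140625], [111.60655212402344, 234.81259155273438]]
[[0.5465 0.4966 0.003 ]
 [0.5706 0.344  0.003 ]
 [0.422  0.3163 0.003 ]
 [0.3987 0.4666 0.003 ]] [0.48446494 0.4058721  0.003     ]
[ 0.57422589 -0.37438629  0.074     ]
[ 0.55737956 -0.46427842  0.074     ]
[ 0.38934453 -0.43354864  0.074     ]
[ 0.402334   -0.35108403  0.074     ]
```

```bash
cat > ov.py <<'E'
from fit import *
P=r.x
B=[0.4808,-0.4058,np.radians(-9)]
def box(n,im,pose,x0,x1,y0,y1,z,col,off,s):
    q=[(proj(n,cp((a,b,z),pose))-off+.5)*s for a,b in((x0,y0),(x1,y0),(x1,y1),(x0,y1))]
    cv2.polylines(im,[np.int32(np.round(np.array(q)*16))],True,col,1,cv2.LINE_AA,4)
def draw(n,src,bx,s,out,kind):
    x0,y0,x1,y1=bx;im=cv2.resize(src[y0:y1,x0:x1],None,fx=s,fy=s,interpolation=cv2.INTER_CUBIC);o=np.array([x0,y0])
    if kind=="case":
        box(n,im,P,-.1,.1,-.225,.225,.098,(0,0,255),o,s);box(n,im,P,-.1,.1,-.225,.225,0,(0,0,255),o,s)
        for yc in(.127,-.1275):
            for k in(-1,0,1):
                y=yc+k*.0285;box(n,im,P,-.032,.032,y-.013,y+.013,.068,(255,0,255),o,s)
        box(n,im,P,-.02,.07,.199,.211,.126,(0,255,255),o,s);box(n,im,P,-.02,.07,-.211,-.199,.126,(0,255,255),o,s)
        box(n,im,P,-.067,-.043,-.012,.012,.130,(255,255,0),o,s)
    else:
        box(n,im,B,-.084,.084,-.043,.043,.074,(0,0,255),o,s);box(n,im,B,.002,.08,-.039,.039,.074,(0,255,255),o,s);box(n,im,B,-.084,.084,-.043,.043,0,(0,0,255),o,s)
    cv2.imwrite(out,im)
if __name__=="__main__":
    t=cv2.imread("pics/top0.png");sd=cv2.imread("pics/side0.png")
    draw("top",t,(190,110,390,230),4,"pics/o1.png","case")
    draw("side",sd,(165,120,335,265),4,"pics/o2.png","case")
    draw("top",t,(400,120,470,250),4,"pics/o3.png","bin")
E
python3 ov.py >/dev/null
```

```text
(no output)
```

View pics/o1.png

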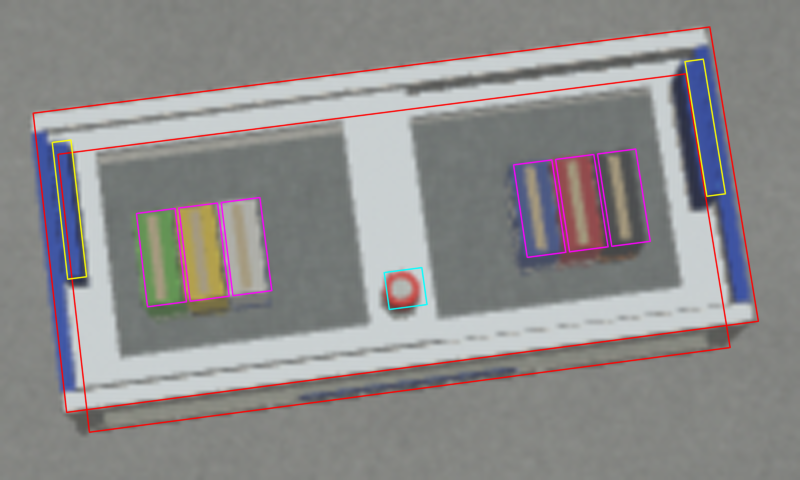

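View pics/o2.png

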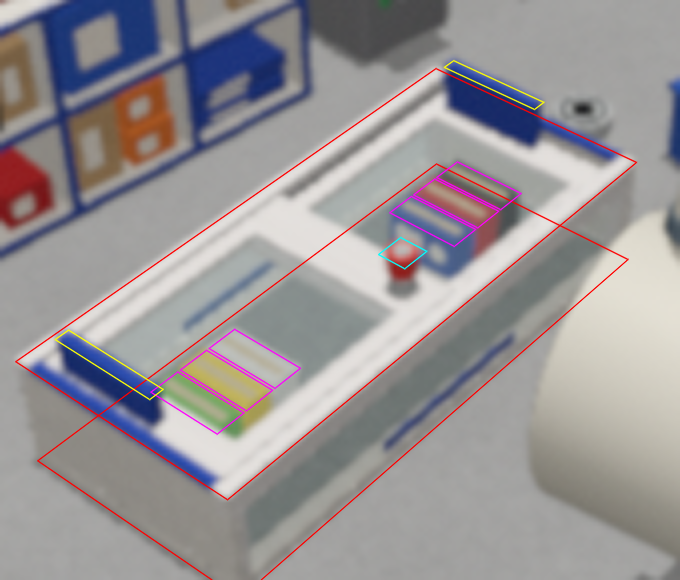

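View pics/o3.png

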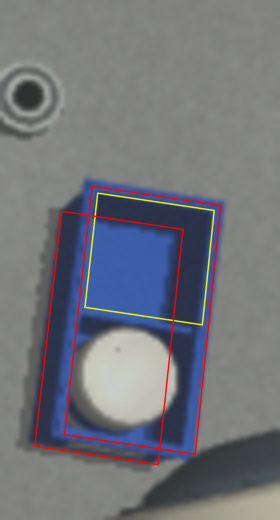

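```bash
cat > plan.py <<'E'
from h import *
CP=[0.5732,-0.0173,np.radians(7.25)]
BIN=[0.4815,-0.4058,np.radians(-9)]; MAT=[0.4845,0.4059,np.radians(-9.5+0)]
def w(pose,x,y,z):
    X,Y,a=pose;c,s=np.cos(a),np.sin(a);return np.array([X+c*x-s*y,Y+s*x+c*y,z])
def R(deg):
    a=np.radians(deg);y=np.array([np.cos(a),np.sin(a),0]);z=np.array([0,0,-1.]);return np.column_stack([np.cross(y,z),y,z])
CY=np.degrees(CP[2])
def best(deg,p):
    o=[]
    for d in(deg,deg+180):
        q=arm.solve_ik(p,R(d)); 
        if q is not None:o.append((abs(q[5]),d,np.round(q,1).tolist()))
    return o
E
python3 - <<'E'
from plan import *
for nm,p,d in(("knob",w(CP,-.055,0,.104),CY),("knobopen",w(CP,-.055,-.175,.104),CY),("yel",w(CP,0,.1275,.035),CY),("yelup",w(CP,0,.1275,.16),CY),("mat",[.4845,.4059,.03],CY),("mat90",[.4845,.4059,.03],CY+90),("bin x",w(BIN,.041,0,.03),-9),("bin y",w(BIN,.041,0,.03),81),("bin y up",w(BIN,.041,0,.15),81)):
    print(nm,np.round(p,4),best(d,p))
E
```

```text
knob [ 0.5186 -0.0242  0.104 ] [(np.float64(16.517578376978328), np.float64(7.250000000000001), [-9.3, 28.1, 99.1, -0.0, 52.8, -16.5]), (np.float64(163.4824216230217), np.float64(187.25), [-9.3, 28.1, 99.1, -0.0, 52.8, 163.5])]
knobopen [ 0.5407 -0.1978  0.104 ] [(np.float64(33.288116646829835), np.float64(7.250000000000001), [-26.0, 31.7, 91.1, -0.0, 57.1, -33.3]), (np.float64(146.71188335317015), np.float64(187.25), [-26.0, 31.7, 91.1, -0.0, 57.1, 146.7])]
yel [0.5571 0.1092 0.035 ] [(np.float64(2.1881041890555037), np.float64(7.250000000000001), [5.1, 37.0, 95.2, -0.0, 47.8, -2.2])]
yelup [0.5571 0.1092 0.16  ] [(np.float64(2.188104189055529), np.float64(7.250000000000001), [5.1, 27.1, 89.1, -0.0, 63.8, -2.2])]
mat [0.4845 0.4059 0.03  ] [(np.float64(27.294527633671777), np.float64(7.250000000000001), [34.5, 41.0, 85.7, -0.0, 53.3, 27.3]), (np.float64(152.70547236632822), np.float64(187.25), [34.5, 41.0, 85.7, -0.0, 53.3, -152.7])]
mat90 [0.4845 0.4059 0.03  ] [(np.float64(62.70547236632822), np.float64(97.25), [34.5, 41.0, 85.7, -0.0, 53.3, -62.7]), (np.float64(117.29452763367178), np.float64(277.25), [34.5, 41.0, 85.7, -0.0, 53.3, 117.3])]
bin x [ 0.522  -0.4122  0.03  ] [(np.float64(34.438721957323374), -9, [-43.4, 43.0, 80.5, -0.0, 56.5, -34.4]), (np.float64(145.56127804267666), 171, [-43.4, 43.0, 80.5, -0.0, 56.5, 145.6])]
bin y [ 0.522  -0.4122  0.03  ] [(np.float64(124.43872195732337), 81, [-43.4, 43.0, 80.5, -0.0, 56.5, -124.4]), (np.float64(55.561278042676655), 261, [-43.4, 43.0, 80.5, -0.0, 56.5, 55.6])]
bin y up [ 0.522  -0.4122  0.15  ] [(np.float64(124.4387219573234), 81, [-43.4, 35.0, 75.2, -0.0, 69.9, -124.4]), (np.float64(55.5612780426766), 261, [-43.4, 35.0, 75.2, -0.0, 69.9, 55.6])]
```

Run:
```python
from plan import *
arm.move_to(w(CP,-.055,0,.17),R(CY))
arm.grip(.05)
arm.move_l(w(CP,-.055,0,.104),feed=.15)
print(arm.current_t(),arm.current_force())
snap("top","k1",(230,110,350,220),4);snap("side","k1s",(200,110,340,230),4)
```

```text
3.8333 [ 0.11313022 -0.01588826  0.67627014]
```

View pics/k1s.png

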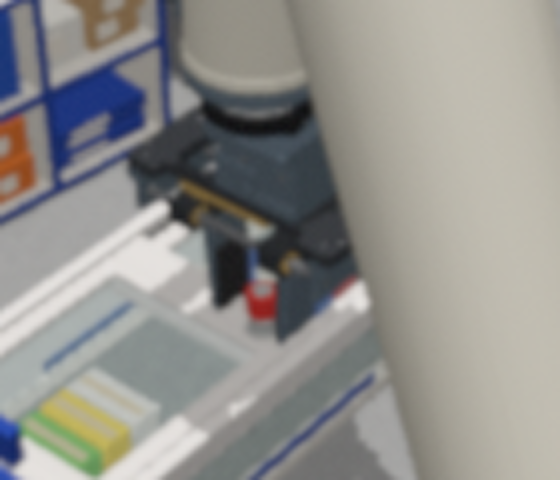

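View pics/k1.png

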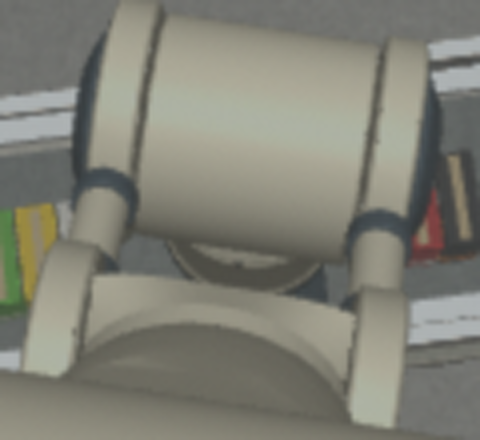

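The side view shows the red knob (pixel ~(265,185)) between the two fingers. I'll grip it and pull.

Run:
```python
from plan import *
arm.grip(.0); print(arm.current_width(),np.round(arm.current_force(),1))
arm.move_l(w(CP,-.055,0,.1165),feed=.05);print(np.round(arm.current_force(),1))
arm.move_l(w(CP,-.055,0,.1175),feed=.05);print(np.round(arm.current_force(),1),arm.current_width())
arm.sleep(.06);print(np.round(arm.current_ee_pos(),4),arm.current_t())
snap("side","k2s",(200,110,340,230),4)
```

```text
0.023590094169743326 [-5.8 -1.6  8.1]
[-5.5 -3.2  0. ]
[ -3.6  -3.9 -19.5] 0.02336212470372879
[ 0.5178 -0.0242  0.1169] 5.1667
```

View pics/k2s.png

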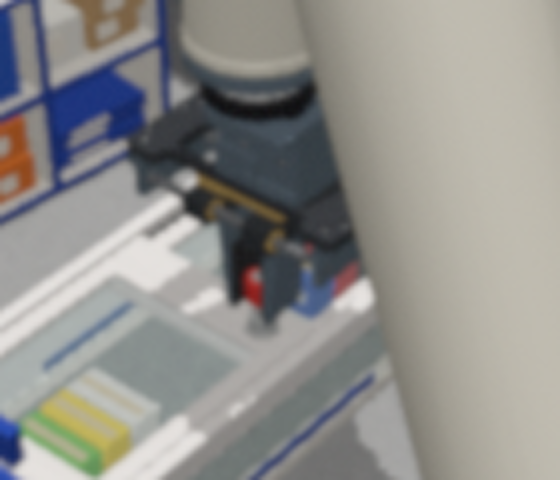

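Run:
```python
from plan import *
for d in(.05,.11,.165,.172,.174):
    arm.move_l(w(CP,-.0555,-d,.1168),feed=.12 if d<.17 else .05);print(d,np.round(arm.current_force(),1),np.round(arm.current_ee_pos(),4),arm.current_width())
print(arm.current_t())
snap("side","k3s",(160,110,350,250),4)
snap("top","k3",(190,110,390,230),4)
```

```text
0.05 [ -5.1  -2.8 -14.4] [ 0.5242 -0.0745  0.1169] 0.023162429459992688
0.11 [ -5.1  -2.8 -13.4] [ 0.5318 -0.1341  0.1169] 0.022940057090326108
0.165 [ -5.8  -3.5 -13.6] [ 0.5387 -0.1888  0.1169] 0.023270113414899752
0.172 [ -6.3  -3.1 -13.1] [ 0.5396 -0.1954  0.1169] 0.023358311382913336
0.174 [ -5.4  -1.3 -12.7] [ 0.5398 -0.1971  0.1169] 0.023170794928408883
7.5833
```

View pics/k3s.png

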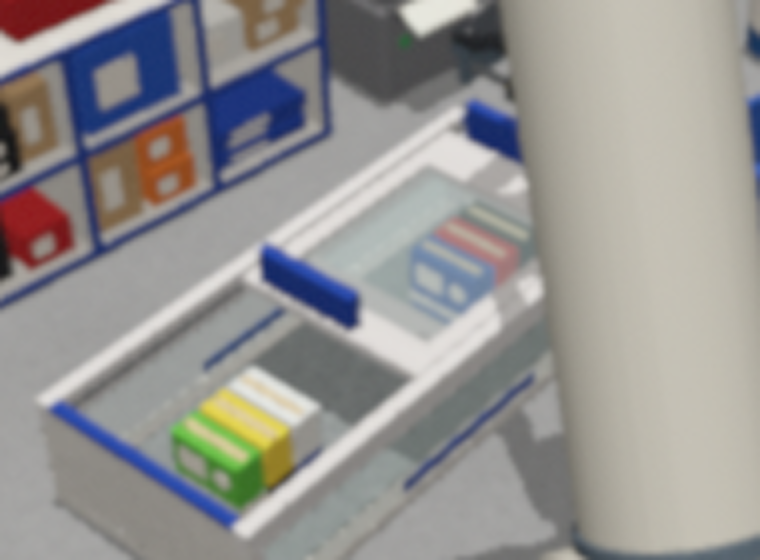

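View pics/k3.png

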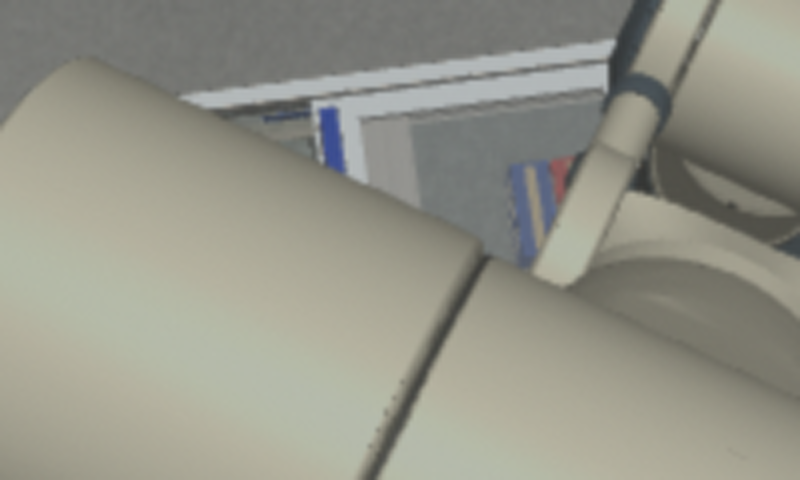

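Run:
```python
from ov import *
P=[0.5732,-0.0173,np.radians(7.25)]
import ov; ov.P=P
draw("side",cv2.imread("pics/k3s_raw.png"),(165,195,250,245),9,"pics/o4.png","case")
```

```text
[ 0.57320481 -0.01733976  0.12659947] 7.2536154387897795
[[ 0.1 -0.7]
 [ 0.7 -1. ]
 [ 1.8  3.1]
 [-0.3  3.6]
 [ 0.6 -0.4]
 [-1.8  0.2]
 [-0.4  0.9]
 [ 0.9 -0.9]
 [-1.3 -0.1]
 [-0.3  1. ]]
```

View pics/o4.png

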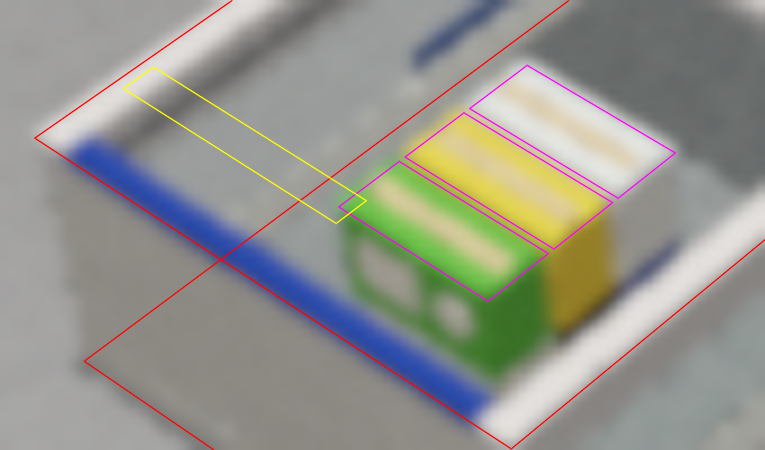

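Run:
```python
from plan import *
arm.grip(.05)
p=w(CP,-.0555,-.174,.17);arm.move_l(p,feed=.2);print(np.round(arm.current_force(),1))
arm.move_to(w(CP,0,.162,.18),R(CY))
arm.grip(.085)
arm.move_l(w(CP,0,.162,.036),feed=.2);print(np.round(arm.current_force(),1))
snap("side","g1s",(160,110,350,250),4)
arm.grip(.05);print(arm.current_width(),arm.current_t(),np.round(arm.current_force(),1))
```

```text
[-0.3 -0.6 -0.9]
[-0.3  0.6  0.3]
0.06362810035425236 12.05 [-0.8 -0.2  8.2]
```

View pics/g1s.png

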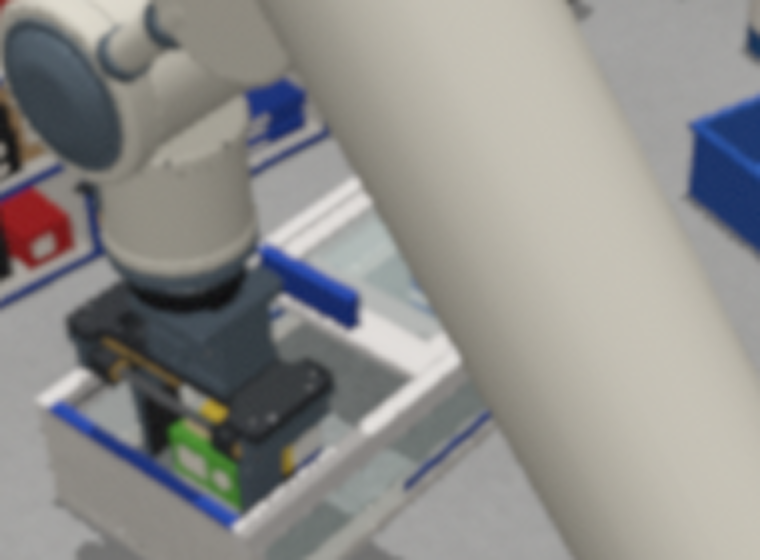

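The fingers are astride the green carton (pixel ~(210,228)), clear of the rails. I'll shift green 8 mm so the 32 mm pads don't catch yellow's neighbours, then take yellow.

Run:
```python
from plan import *
arm.move_l(w(CP,0,.170,.036),feed=.04);print(np.round(arm.current_force(),1))
arm.grip(.08)
arm.move_l(w(CP,0,.132,.036),feed=.1);print(np.round(arm.current_force(),1))
snap("side","y0s",(160,170,260,250),7)
arm.grip(.05);print(arm.current_width(),arm.current_t(),np.round(arm.current_force(),1))
arm.move_l(w(CP,0,.132,.050),feed=.08);print(np.round(arm.current_force(),1))
snap("side","y1s",(160,170,260,250),7)
```

```text
[-0.6  2.   6.9]
[-0.5 -0.6 -0.2]
0.06393349826631715 13.8333 [-0.8  0.7 -0.2]
[ 0.3  0.1 -2.8]
```

View pics/y0s.png

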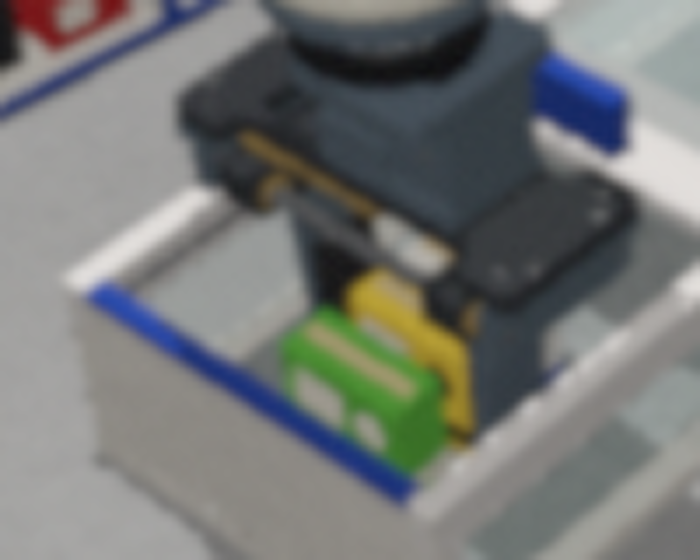

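View pics/y1s.png

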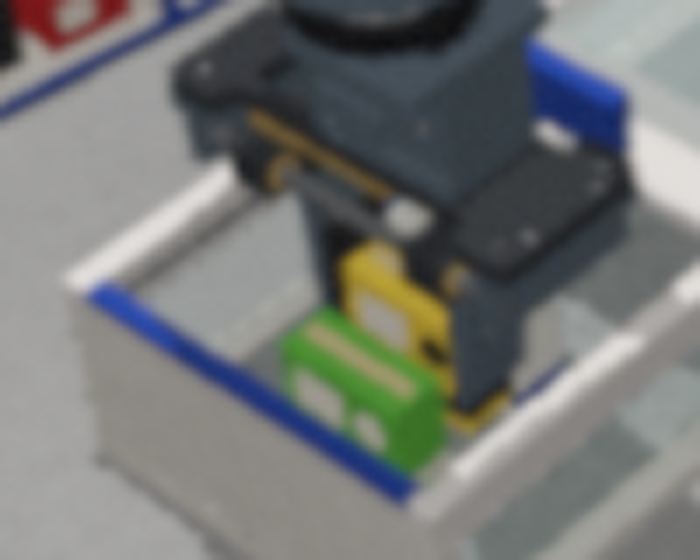

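Run:
```python
from plan import *
arm.move_l(w(CP,0,.132,.155),feed=.15);arm.sleep(.06)
M=np.array([.4845,.4059])
arm.move_to([*M,.155],R(CY))
arm.move_l([*M,.04],feed=.2)
z=.03
while 1:
    arm.move_l([*M,z],feed=.04);f=arm.current_force();print(round(z,4),np.round(f,1))
    if f[2]>1.5 or z<=.025: break
    z-=.001
snap("side","m1s",(90,220,250,340),5);snap("top","m1",(90,150,210,260),5)
print(arm.current_t(),arm.current_width())
```

```text
0.03 [-1.  -0.2 -1.9]
0.029 [-0.3  0.6 -1. ]
0.028 [-1.  -0.2 -2.4]
0.027 [ 0.5  0.5 -1.2]
0.026 [-4.3 -1.8 14.8]
18.4917 0.06387548696033192
```

View pics/m1s.png

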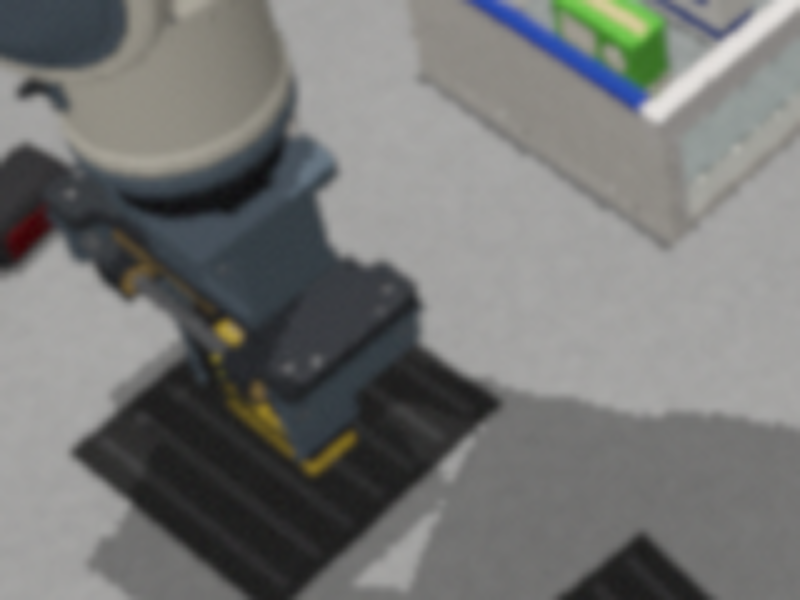

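View pics/m1.png

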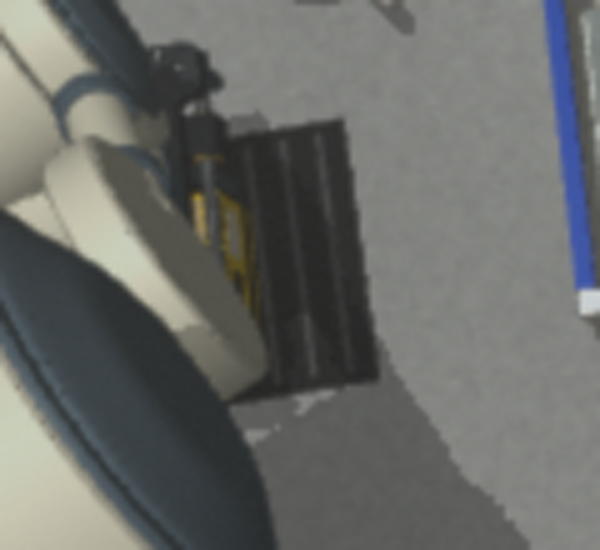

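The carton rests on the mat (contact at TCP z 0.026, side pixel ~(155,310)). I'll release it, lift and regrip across the broad faces.

Run:
```python
from plan import *
M=np.array([.4845,.4059]);a=CP[2]
arm.grip(.085);print(np.round(arm.current_force(),1));arm.sleep(.12)
arm.move_l([*M,.13],feed=.25)
snap("side","m2s",(90,220,250,340),5)
C=M-.0045*np.array([-np.sin(a),np.cos(a)])
arm.grip(.06)
arm.move_to([*C,.13],R(CY+90))
snap("top","m2",(90,150,210,260),5)
print(arm.current_t())
```

```text
[0.4 0.1 0.7]
21.8333
```

View pics/m2s.png

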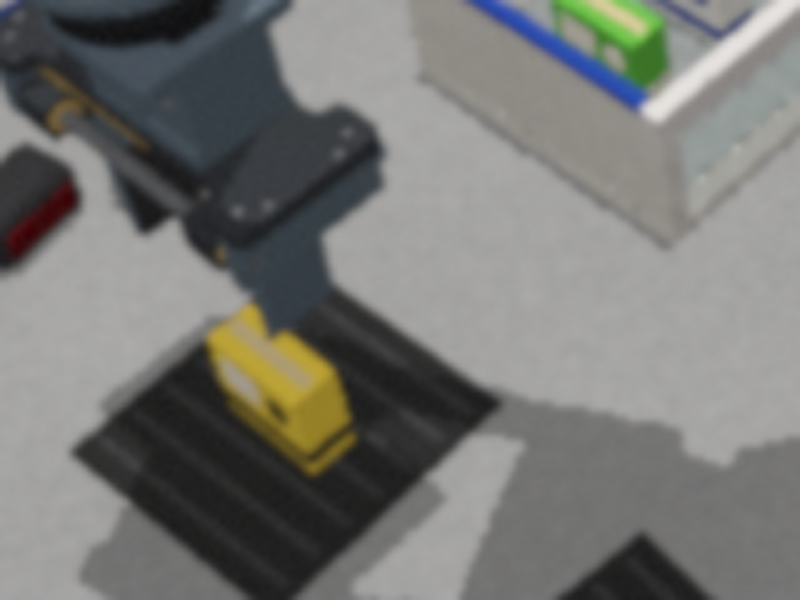

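View pics/m2.png

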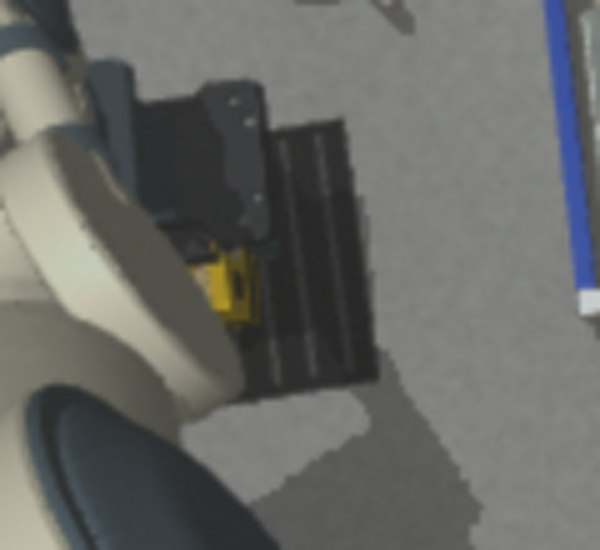

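Run:
```python
from plan import *
M=np.array([.4845,.4059]);a=CP[2]
C=M-.0045*np.array([-np.sin(a),np.cos(a)])
print(C,ray("side",145.3,289.3,.059))
print(np.round(arm.current_ee_pos(),4))
arm.move_l([*C,.028],feed=.2);print(np.round(arm.current_force(),1))
snap("side","m3s",(90,220,250,340),5)
arm.grip(.015);print(arm.current_width(),np.round(arm.current_force(),1),arm.current_t())
```

```text
[0.4850679  0.40143598] [0.48735846 0.39618046 0.059     ]
[0.4851 0.4014 0.13  ]
[ 0.1  0.6 -0.3]
0.02566384903703959 [-0.7 -0.8  3.7] 23.1583
```

View pics/m3s.png

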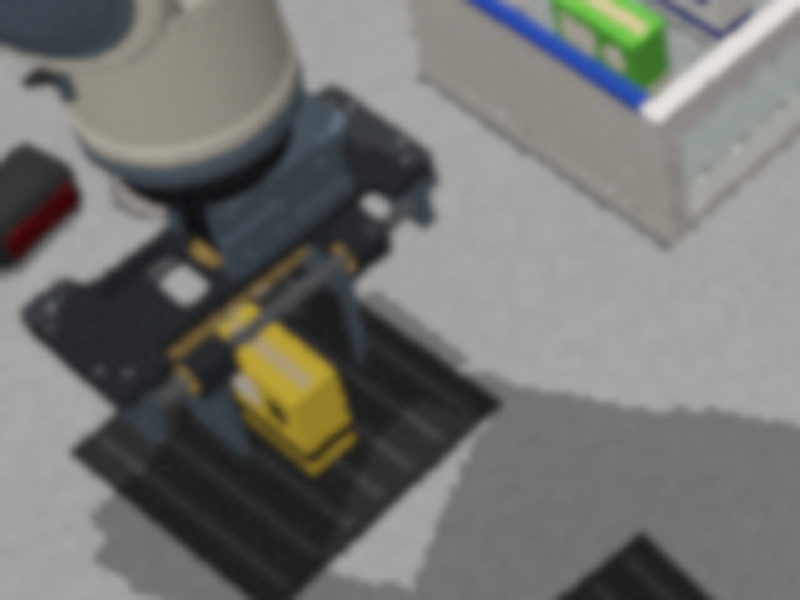

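Run:
```python
from plan import *
p=arm.current_ee_pos()
arm.move_l([p[0],p[1],.22],feed=.25);print(arm.current_width(),np.round(arm.current_force(),1))
E0=w(BIN,.041,0,.22)
arm.move_to(E0,R(-9))
arm.move_l(w(BIN,.041,0,.112),feed=.2)
print(arm.current_width(),np.round(arm.current_force(),1),arm.current_t())
snap("side","b1s",(300,100,420,200),6);snap("top","b1",(380,120,500,250),5)
```

```text
0.025812161486344486 [-0.1 -0.  -2.6]
0.02608275727406629 [-0.3  0.4 -1.8] 27.6333
```

View pics/b1s.png

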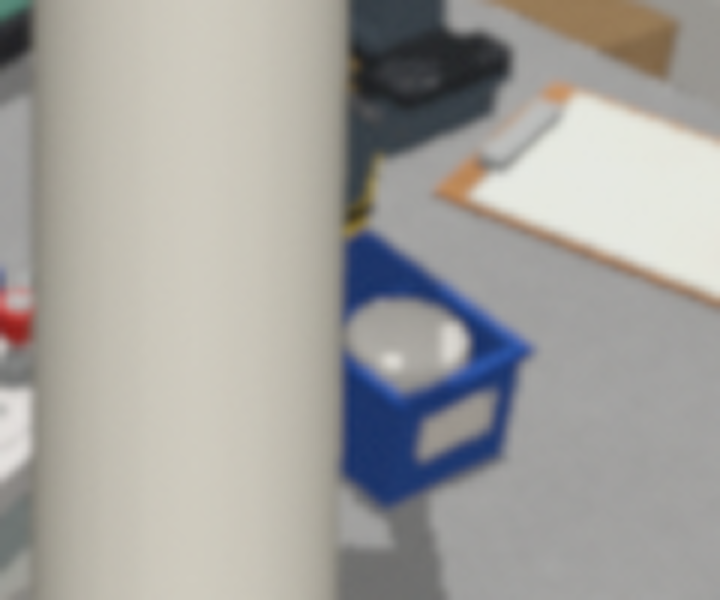

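View pics/b1.png

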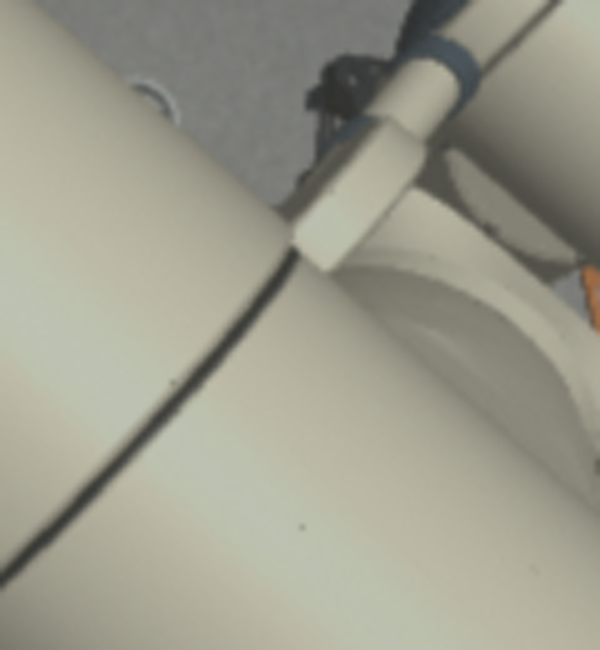

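Run:
```python
from plan import *
for a,b in((-.084,-.043),(-.084,.043),(.084,.043),(.084,-.043)):
    print(a,b,proj("side",w(BIN,a,b,.074)),proj("top",w(BIN,a,b,.074)),proj("side",w(BIN,a,b,0)))
im=cv2.imread("pics/b1s_raw.png")
for q in((-.084,-.043),(-.084,.043),(.084,.043),(.084,-.043)):pass
pts=np.array([proj("side",w(BIN,a,b,.074)) for a,b in((-.084,-.043),(-.084,.043),(.084,.043),(.084,-.043))])
z=np.array([proj("side",w(BIN,a,b,.0)) for a,b in((-.084,-.043),(-.084,.043),(.084,.043),(.084,-.043))])
i=cv2.resize(im[120:200,320:410],None,fx=8,fy=8,interpolation=cv2.INTER_CUBIC)
for p in(pts,z):cv2.polylines(i,[np.int32((p-[320,120]+.5)*8*16)],True,(0,0,255),1,cv2.LINE_AA,4)
cv2.imwrite("pics/o5.png",i)
```

```text
-0.084 -0.043 [387.09294986 157.35774499] [448.17646336 232.68099161] [383.39791889 175.35795693]
-0.084 0.043 [367.15225354 166.83926538] [415.48164406 227.76272685] [364.04840735 184.95581058]
0.084 0.043 [332.51888286 141.10024115] [422.45979014 165.73212131] [330.72186895 158.87936327]
0.084 -0.043 [351.97050929 132.82665793] [454.54298506 170.49867846] [349.60538259 150.46651021]
```

View pics/o5.png

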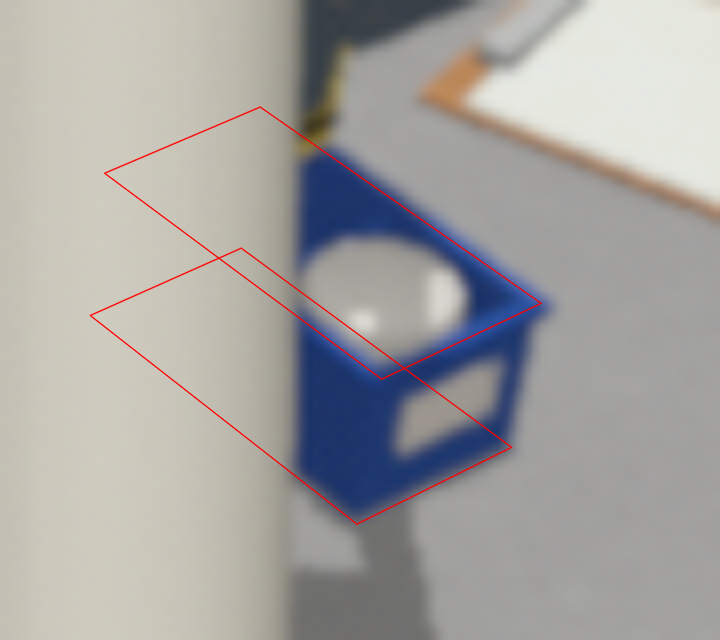

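The bin wireframe matches the side view to about 2 mm, so I'll insert.

Run:
```python
from plan import *
for z in(.085,.06,.04):
    arm.move_l(w(BIN,.041,0,z),feed=.1);f=arm.current_force();print(z,np.round(f,1))
    if f[2]>6 or np.hypot(f[0],f[1])>6: raise SystemExit("contact")
z=.033
while 1:
    arm.move_l(w(BIN,.041,0,z),feed=.03);f=arm.current_force();print(round(z,4),np.round(f,1))
    if f[2]>3 or z<.0265: break
    z-=.001
arm.sleep(.1);print(np.round(arm.current_force(),1),arm.current_width(),arm.current_t(),arm.current_ee_pos())
```

```text
0.085 [-0.1 -0.4 -2.8]
0.06 [-0.3 -0.3 -1. ]
0.04 [-0.3  0.3 -1.2]
0.033 [-0.1  0.6 -2.3]
0.032 [-0.4 -0.3 -3.4]
0.031 [ 0.  -0.8 -2.2]
0.03 [-0.6 -0.7 -2.6]
0.029 [-0.6  0.9  1.5]
0.028 [-3.   3.3 17.5]
[-3.7  3.9 17.8] 0.02616720255448921 30.6333 [ 0.5221775  -0.41233715  0.02915832]
```

Run:
```python
from plan import *
arm.move_l(w(BIN,.041,0,.0287),feed=.03)
arm.grip(.042);print(np.round(arm.current_force(),1),arm.current_width())
arm.move_l(w(BIN,.041,0,.2),feed=.2);print(np.round(arm.current_force(),1))
arm.grip(.05)
arm.move_to(w(CP,-.0555,-.174,.175),R(CY))
snap("top","f1",(180,100,480,260),2.6);snap("side","f1s",(160,100,400,260),3.2)
print(arm.current_t())
```

```text
[-0.3  0.7  0.8] 0.04219232835914232
[-0.2  0.6 -0.9]
33.6833
```

View pics/f1.png

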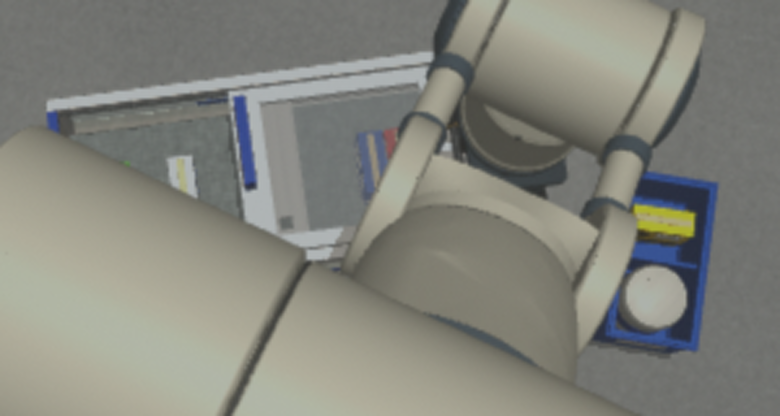

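View pics/f1s.png

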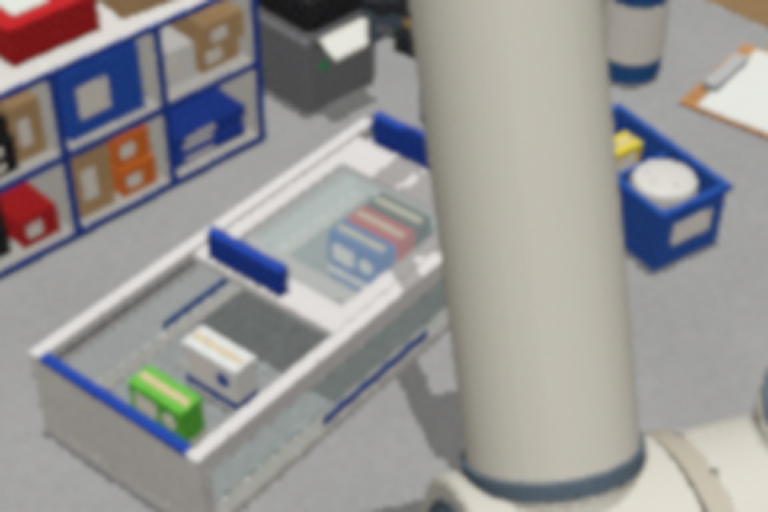

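Yellow stands upright in the empty cell (top pixel ~(435,185)). There is time left, so I'll slide the green carton back to its original place before closing up.

Run:
```python
from plan import *
arm.grip(.08)
arm.move_to(w(CP,0,.170,.18),R(CY))
arm.move_l(w(CP,0,.170,.036),feed=.2);print(np.round(arm.current_force(),1))
arm.grip(.05);print(arm.current_width())
arm.move_l(w(CP,0,.162,.036),feed=.05)
arm.grip(.08)
arm.move_l(w(CP,0,.162,.18),feed=.25);print(np.round(arm.current_force(),1))
arm.move_to(w(CP,-.0555,-.174,.175),R(CY))
arm.grip(.05)
arm.move_l(w(CP,-.0555,-.174,.1168),feed=.15)
print(np.round(arm.current_force(),1));snap("side","f2s",(160,100,400,260),3.2)
arm.grip(0);print(arm.current_width(),np.round(arm.current_force(),1),arm.current_t())
```

```text
[-0.5 -0.1  0.3]
0.06345560189058883
[ 0.6 -0.2 -0.2]
[-0.1  0.9 -0.2]
0.023547451616754853 [-5.1 -1.6  3.9] 41.4083
```

View pics/f2s.png

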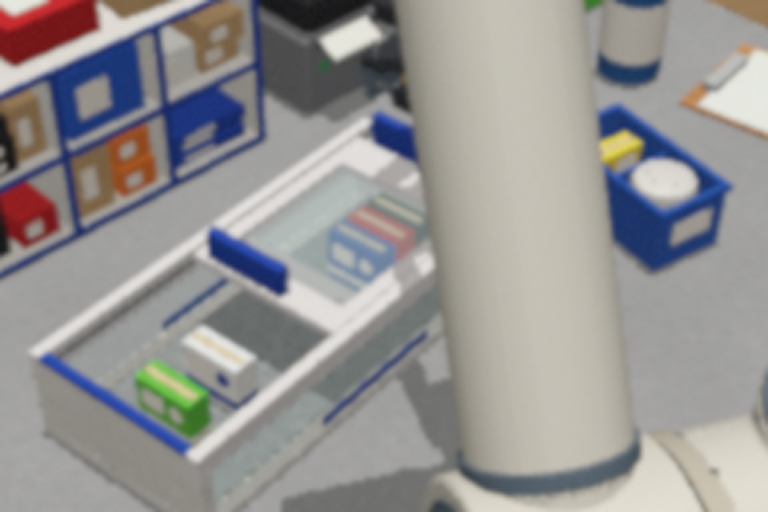

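Run:
```python
from plan import *
print(np.round(arm.current_ee_pos(),4))
arm.move_l(w(CP,-.0555,-.01,.1168),feed=.12);print(np.round(arm.current_force(),1),arm.current_width())
for d in(-.004,-.002,-.001,0,.001,.002,.003):
    arm.move_l(w(CP,-.0555,d,.1168),feed=.04);f=arm.current_force();print(d,np.round(f,1),np.round(arm.current_ee_pos(),4))
    if f[1]<-13: break
snap("side","d1s",(160,110,350,250),4);print(arm.current_t())
```

```text
[ 0.5397 -0.197   0.1169]
[-4.4  1.5  3. ] 0.023516188455871487
-0.004 [-5.2  2.   4.2] [ 0.5183 -0.028   0.1167]
-0.002 [-4.2 -0.4  2.5] [ 0.5181 -0.0263  0.1167]
-0.001 [-6.1 -2.4  3.6] [ 0.518  -0.0255  0.1167]
0 [-5.  -2.3  2.7] [ 0.5179 -0.0245  0.1167]
0.001 [-5.6 -7.1  2.5] [ 0.5179 -0.0241  0.1167]
0.002 [ -5.8 -15.2   1.2] [ 0.5179 -0.0239  0.1167]
44.525
```

View pics/d1s.png

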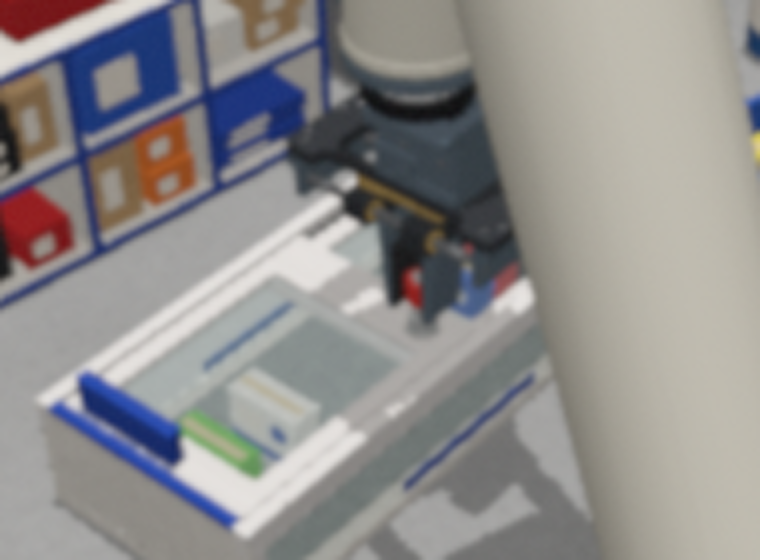

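Run:
```python
from plan import *
for z in(.110,.106,.1045,.1035,.1025,.1015):
    arm.move_l(w(CP,-.0555,.0005,z),feed=.04);f=arm.current_force();p=arm.current_ee_pos();print(z,np.round(f,1),np.round(p,4))
    if f[2]>22: break
arm.grip(.05)
arm.move_l(w(CP,-.0555,0,.17),feed=.2)
arm.grip(0)
arm.move_l(w(CP,-.0555,0,.136),feed=.15)
z=.134
while z>.1245:
    arm.move_l(w(CP,-.055,0,z),feed=.04);f=arm.current_force();print(round(z,4),np.round(f,1),np.round(arm.current_ee_pos(),4))
    if f[2]>18: break
    z-=.0015
print(arm.current_t())
```

```text
0.11 [-4.1 -5.5 -4.9] [ 0.5179 -0.0242  0.1097]
0.106 [-3.5 -5.8 -3.6] [ 0.5178 -0.0242  0.1058]
0.1045 [-8.3 -5.  11.9] [ 0.5179 -0.0242  0.1051]
0.1035 [-11.2  -5.4  21.9] [ 0.518  -0.0242  0.1045]
0.1025 [-11.7  -3.8  29.6] [ 0.518  -0.0241  0.1039]
0.134 [-0.6 -0.3 -0.2] [ 0.519  -0.0243  0.1346]
0.1325 [-0.9  0.  -0. ] [ 0.5186 -0.0242  0.1326]
0.131 [-0.8 -0.6  0. ] [ 0.5186 -0.0242  0.1309]
0.1295 [-2.2  0.3 13.4] [ 0.5189 -0.0243  0.1301]
0.128 [-9.5  1.5 38.6] [ 0.5192 -0.0244  0.1298]
49.4083
```

The knob top is at 0.130 m, which is the fully home height. I'll retreat and inspect.

Run:
```python
from plan import *
arm.move_l(w(CP,-.055,0,.20),feed=.25)
arm.move_joints([-78.3,28.3,77.1,0,74.6,-5.5])
print(np.round(arm.current_force(),1),arm.current_t())
a=snap("top","e1",(90,100,470,250),2.1);b=snap("side","e1s",(90,100,400,340),2.5)
import ov
ov.P=CP;ov.B=BIN
ov.draw("top",a,(190,110,390,230),4,"pics/o6.png","case")
```

```text
[ 0.2 -0.9 -0.1] 52.2083
[ 0.57320481 -0.01733976  0.12659947] 7.2536154387897795
[[ 0.1 -0.7]
 [ 0.7 -1. ]
 [ 1.8  3.1]
 [-0.3  3.6]
 [ 0.6 -0.4]
 [-1.8  0.2]
 [-0.4  0.9]
 [ 0.9 -0.9]
 [-1.3 -0.1]
 [-0.3  1. ]]
```

View pics/e1.png

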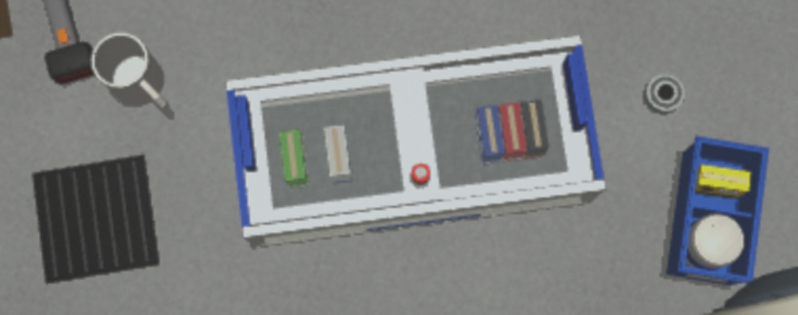

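View pics/e1s.png

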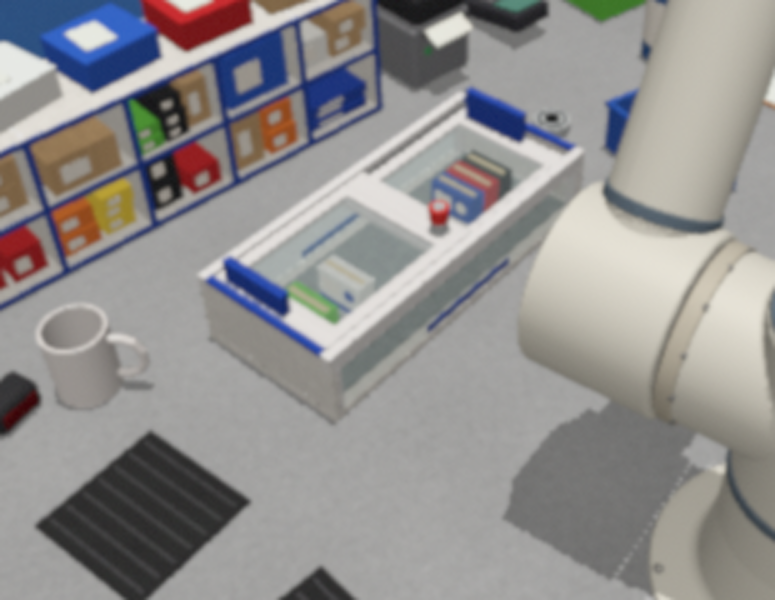

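View pics/o6.png

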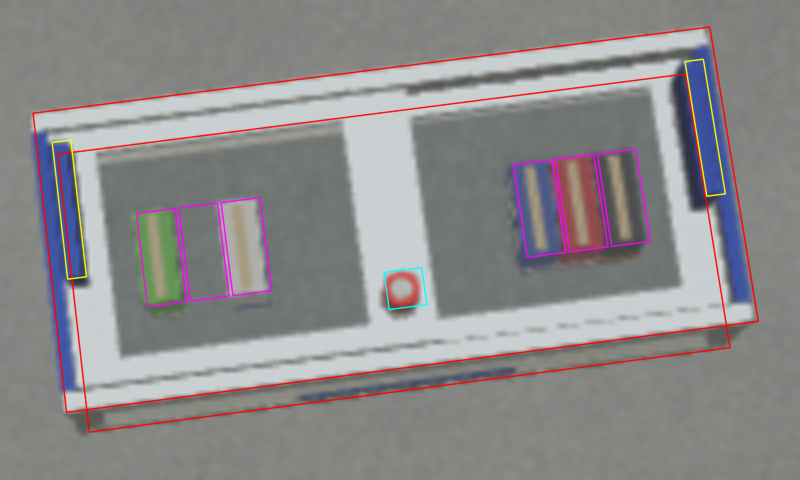

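Run:
```python
from plan import *
p=ray("top",434.3,185.2,.06);print(p, w(BIN,.041,0,.06))
a=cv2.imread("pics/top0.png",0)[115:180,350:385].astype(np.float32);b=cv2.imread("pics/e1_raw.png",0)[115:180,350:385].astype(np.float32)
print(cv2.phaseCorrelate(a,b))
a=cv2.imread("pics/top0.png",0)[135:190,198:225].astype(np.float32);b=cv2.imread("pics/e1_raw.png",0)[135:190,198:225].astype(np.float32)
print(cv2.phaseCorrelate(a,b))
arm.sign_off();print(arm.current_t())
```

```text
[ 0.52100221 -0.4099442   0.06      ] [ 0.52199522 -0.41221381  0.06      ]
((0.006339970018359509, -0.0010069493198585633), 1.0023870568400548)
((0.5086718107633477, 0.026864691906521188), 0.991605293603591)
the job is handed in; nothing more can be done
the job is handed in; nothing more can be done
```

I've handed the job in at about 52 s of the 72 s allowed. No verdict is reported, so the result below rests on my own checks.

**What I did**
- I pulled the lock knob up to its stop and slid the left door open by the knob.
- The pads are wider than the gaps either side of yellow, so I moved the green carton 8 mm aside and put it back later.
- I lifted yellow out by its ends and stood it on the far mat, then let go.
- I took it again by its broad faces (fingers read 25.7 mm), lowered it until it touched the bin floor, and let go.
- I closed the door against its stop and pushed the knob down.

**What the last checks showed**
- **Yellow carton:** it stands upright in the empty cell, about 2–3 mm from the cell's centre.
- **Lock knob:** pressing on it showed its top at 0.130 m, the fully home height.
- **Right door:** its rib has not moved in the top image (0.01 px).
- **Bystanders:** the other cartons, mug, bearing and oil filter look where they were at the start.
- **Left door:** the images do not agree fully. Its rib appears shifted by about 0.5 px, roughly 1.3 mm, though the door had reached its stop before locking. That is probably lock play and is inside the 3 mm allowed. I got this figure just before handing in and did not recheck it.

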